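# Sweep the slab offcuts into the scrap tray

## Task

Clear the slab board: with the fingertips, sweep the five dry clay offcuts along the board and over its open end into the shallow steel scrap tray, so that all five lie in the tray. The clay is brittle, so only push the pieces from the side: never pinch them, pick them up or press down on them. Leave the pinch pot and the wooden stamp standing where they are on the board, and do not disturb the white slip bottle beyond it.

Things in the scene. Friction and masses are not known exactly. Their poses are not given: they have to be found in the camera images.
- board: fixed plywood slab board, 280 mm (its x) by 340 mm (y), flat top 50 mm above the bench; origin on the bench under its centre, z up. A wooden strip 12 mm wide, 10 mm high runs along the whole near edge and far edge (x = -140 to -128 and 128 to 140 mm). The ends (y = -170 and 170 mm) have no strip: the tray stands against one, the tool case against the other
- tray: empty open scrap tray of bright sheet steel, fixed, 260 mm (x) by 130 mm (y), 44 mm high over its rolled rim, walls and floor 3 mm thick; parallel to the board and against its left or right end (2 mm gap), so its rim is 6 mm lower than the board's top; origin under its centre, z up
- toolcase: closed pine tool case, fixed, 260 mm (x) by 130 mm (y), 62 mm high, so 12 mm higher than the board's top; against the other end of the board; origin under its centre
- tile: a loose offcut of a dry, dark grey clay slab 12 mm thick, lying flat on the board at the start, any yaw; origin at its middle, 6 mm above its underside, z up; rectangular, 30 by 26 mm, 18 to 25 g
- strip: a loose offcut of a dry, dark grey clay slab 12 mm thick, lying flat on the board at the start, any yaw; origin at its middle, 6 mm above its underside, z up; long strip, 38 mm (its x) by 16 mm, 14 to 20 g
- plug: a loose offcut of a dry, dark grey clay slab 12 mm thick, lying flat on the board at the start, any yaw; origin at its middle, 6 mm above its underside, z up; round plug from a hole cutter, 28 mm across, 14 to 20 g
- corner: a loose offcut of a dry, dark grey clay slab 12 mm thick, lying flat on the board at the start, any yaw; origin at its middle, 6 mm above its underside, z up; L-shaped, 34 by 34 mm overall with legs 14 mm wide (one along its x, one along its y), 16 to 22 g
- chip: a loose offcut of a dry, dark grey clay slab 12 mm thick, lying flat on the board at the start, any yaw; origin at its middle, 6 mm above its underside, z up; the smallest, square, 22 by 22 mm, 11 to 16 g
- pot: small dark grey clay pinch pot, loose, 48 mm across and 36 mm high, open on top, standing on the board between the offcuts; origin under its centre
- stamp: turned wooden clay stamp, loose, upright like a chess pawn, 32 mm across its foot and 48 mm high, standing on the board between the offcuts; origin under its centre
- slipbottle: white plastic bottle with a black cap, loose, 52 mm across and 105 mm high, standing on the bench beyond the board; origin under its centre

How it is judged (in metres and radians):
At the end, for the whole second after the job is handed in: The middles of all five offcuts are inside the tray's walls and below its rim (less than 42 mm above the tray's underside), at rest (under 20 mm/s); the pot, stamp and bottle stand within 15 mm of where they were and are tilted less than 0.35 rad (z of each of tile, strip, plug, corner, chip in the frame of tray below 0.042 m and linear speed of each of tile, strip, plug, corner, chip below 0.02 m/s and x of tile in the frame of tray between -0.127 and 0.127 m and y of tile in the frame of tray between -0.062 and 0.062 m and x of strip in the frame of tray between -0.127 and 0.127 m and y of strip in the frame of tray between -0.062 and 0.062 m and x of plug in the frame of tray between -0.127 and 0.127 m and y of plug in the frame of tray between -0.062 and 0.062 m and x of corner in the frame of tray between -0.127 and 0.127 m and y of corner in the frame of tray between -0.062 and 0.062 m and x of chip in the frame of tray between -0.127 and 0.127 m and y of chip in the frame of tray between -0.062 and 0.062 m and not (distance of pot from where it was at the start of the episode above 0.015 m or angle between pot's own z axis and vertical above 0.35 rad) and not (distance of stamp from where it was at the start of the episode above 0.015 m or angle between stamp's own z axis and vertical above 0.35 rad) and not (distance of slipbottle from where it was at the start of the episode above 0.015 m or angle between slipbottle's own z axis and vertical above 0.35 rad)); the robot touches nothing.
It fails at once if an offcut is lifted: its middle more than 28 mm above the board's top (6 mm when lying flat) (z of any of tile, strip, plug, corner, chip in the frame of board above 0.078 m).
It fails at once if an offcut is pinched or pressed: more than 25 N between it and the fingers (contact force between the fingers and tile above 25 N or contact force between the fingers and strip above 25 N or contact force between the fingers and plug above 25 N or contact force between the fingers and corner above 25 N or contact force between the fingers and chip above 25 N).
It fails at once if the pot, stamp or bottle is moved more than 15 mm or tilted more than 0.35 rad ((distance of pot from where it was at the start of the episode above 0.015 m or angle between pot's own z axis and vertical above 0.35 rad) or (distance of stamp from where it was at the start of the episode above 0.015 m or angle between stamp's own z axis and vertical above 0.35 rad) or (distance of slipbottle from where it was at the start of the episode above 0.015 m or angle between slipbottle's own z axis and vertical above 0.35 rad)).
It also fails if it takes over 72 s, if anything falls off the work surface, if the arm or the gripper's body presses on something with over 40 N, if the wrist force passes 120 N, or if a joint passes its speed limit or range.

## Robot

A 7-joint arm with a two-finger parallel gripper is mounted at the origin on the work surface. World frame = base frame: x ahead of the robot, y to its left, z up, the work surface at z = 0. Lengths are in mm, angles in rad, forces in N, time in s.
With the tool pointing down it reaches from about 400 to 925 mm from the base axis. Payload 4.1 kg.
Tool frame: the origin (TCP) lies at the very end of the fingers, on their centre line; the grasp point (between the pads) lies 19 mm behind it (tcp_to_grasp is the distance from the TCP to the grasp point, in mm); z points along the fingers, y is the line along which they close (so a half turn about z gives the same grasp; the last joint's range is limited). The gripper opens to 85 mm and grips with 20 to 120 N. Pads are 22 mm wide; open, the fingers measure 114 mm over their backs; the gripper's body (76 mm by 85 mm) begins 54 mm behind the grasp point. The pads swing forward as they close: fully open they stand 13 mm farther back than shut.
Start: joints at [1.044, 0.398, 0.045, 1.537, -0.019, 1.207, -0.051], TCP at [269.705, -591.441, 231.347] pointing down, gripper open.
Joint ranges: [-2.82, 2.82], [-0.49, 2.23], [-1.37, 1.46], [0, 2.46], [-1.36, 4.5], [0.23, 2], [-2.94, 2.94]. Speed limits (rad/s): [2.57, 2.57, 3.14, 3.14, 3.14, 3.14, 3.14].

## Interface

Orientations are given as [roll, pitch, yaw] about the fixed x, y, z axes, in that order (R = Rz(yaw) Ry(pitch) Rx(roll)).
In Python, from bench import * gives the robot as it stands.
- The arm moves only by the shell command python3 -m crank 'ROWS' [FORCE]. ROWS is JSON, a list of rows, each a list of 3 entries, a list of its own where there are three numbers: the shift along the tool's x, y, z in cm, then the turn about the tool's z in degrees, then the opening in per cent of the stroke, from 0 (shut) to 100 (fully open). In form: [[[tx, ty, tz], roll, grip], ...]. A call has 1 to 20 rows; each row shifts and turns the commanded pose from where the row before left it, along the tool's axes as they then stand; what a row does not reach is not made up. A row lasts 1/10 s, in which the tool goes at most 50 mm and 8.59 degrees, less where a joint would pass 70% of its speed; a pose out of reach is approached as far as the arm can. A call with a gripper value outside its range is refused whole. The fingers move at their own pace and stop on an object; FORCE is the grip in N (left out, the last holds). Time passes only in rows, so rows that do not move let the fingers close. It gives the time, the measured TCP pose, the force, the opening and the grip force at its end, in the units of the state.
- get_state(): the state, without advancing time (a new reading comes with each control period).
- snapshot(name): name is "scene" or "side" or "wrist"; returns a dict with "color" (384x512x3 uint8, red, green, blue), "mtx" (3x3 intrinsics, pixels), "R" (3x3) and "t" (3): a world point X has camera coordinates R X + t; the wrist camera has in their place "mount" (4x4, takes a point from camera to tool coordinates, whose origin is the TCP and whose axes are the flange's). Camera axes: x right, y down, z forward; pixel columns grow to the right and rows downward; lengths in mm; the calibration is good to about 2 mm. A picture is of the moment at which its call begins: read the wrist's pose just before it. There is no depth.
- close_job(): hands the job in; it is judged then, once.
The state is a dict: "clock": time; "qpos": joint angles; "joint_vel": joint speeds; "joint_efforts": joint torques, N m; "eef_pos": TCP position; "eef_rot": TCP orientation; "ft_force": force on the tool from outside, world axes, zero at the start; "ft_torque": the same for the moment, N m; "grip_width": opening from 0.0 (shut) to 1.0 (fully open); "grasp_force": force on a finger pad.
Only numpy, scipy, OpenCV 4.12 (cv2) and the standard library are available. Lean on these libraries where they do the work, as an engineer would, in place of code of your own. Each camera call takes 0.05 s, during which the arm holds its last target. There are 200 camera calls.

## Working session

There is one attempt and no reset: what is moved stays moved. The work goes in short steps, Python scripts to look and compute and a shell command to move; the robot and the scene stay as the last step left them, time stands still between calls to the robot, and variables do not carry over. Pictures are saved under pics/ and viewed, at most 10 in all, crops included, and the job is handed in when it is done.

```bash
ls; mkdir -p pics
python3 - <<'E'
from bench import *
import cv2
s=get_state();print(s['clock'],s['eef_pos'],s['eef_rot'],s['qpos'])
for n in ['scene','side']:
    c=snapshot(n);cv2.imwrite(f'pics/{n}0.png',c['color'][:,:,::-1]);print(n,c['mtx'].tolist(),c['R'].tolist(),c['t'].tolist())
    import pickle;pickle.dump(c,open(f'{n}0.pkl','wb'))
E
```

```text
pics
0.0 [ 269.43886354 -590.82566681  230.28731342] [-3.13965168e+00  1.22586326e-04  4.27933688e-01] [ 1.04399122  0.39916444  0.04500699  1.53786524 -0.01870031  1.20692892
 -0.05070854]
scene [[407.2945087403752, 0.0, 261.15129509575235], [0.0, 407.2945087403752, 195.0134146804455], [0.0, 0.0, 1.0]] [[0.6143544551039153, 0.7890001700387258, -0.006880056164968478], [0.6364136133522369, -0.5006597874298296, -0.5867857274940039], [-0.4664186062261251, 0.3561158644733194, -0.8097130200487698]] [-396.31808832155235, -337.19510699403537, 1094.0737729939992]
side [[478.52593514258416, 0.0, 257.20592492360055], [0.0, 478.52593514258416, 193.69654691367376], [0.0, 0.0, 1.0]] [[-0.9785409443115091, -0.20550881105450966, -0.014958238028000045], [-0.09668818269135679, 0.5220655205425164, -0.8474072147371147], [0.18195882950212472, -0.8277763712740496, -0.5307327609320756]] [605.7925989409687, 88.95126980393904, 885.712707504754]
```

View pics/scene0.png

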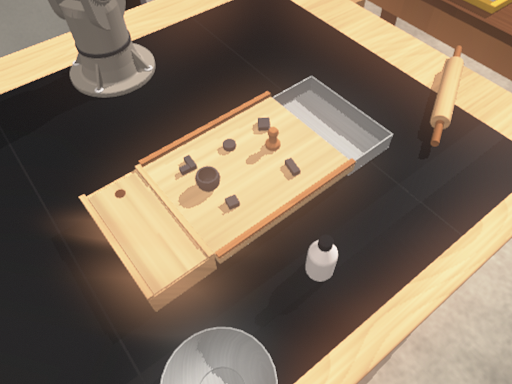

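View pics/side0.png

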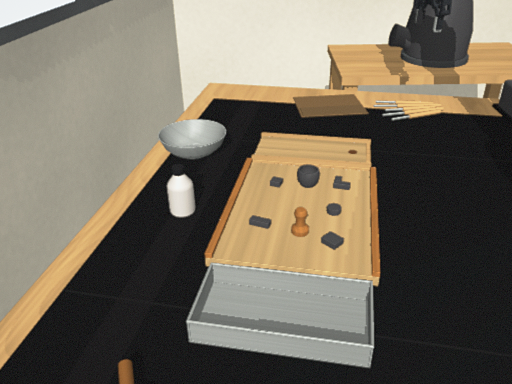

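The scene picture shows the tray at the right (335,120) and the case at lower left. The offcuts are at about (263,124), (229,145), (188,165), (232,202) and (292,167), with the pot at (207,178), the stamp at (272,140) and the bottle at (321,262). The side picture shows the same layout.

```bash
cat > h.py <<'E'
import numpy as np,cv2,pickle
def ray(c,uv,z):
    uv=np.atleast_2d(np.asarray(uv,float));R=np.array(c['R']);t=np.array(c['t'])
    d=np.c_[uv,np.ones(len(uv))]@np.linalg.inv(c['mtx']).T@R;o=-R.T@t
    return o+d*((z-o[2])/d[:,2])[:,None]
def blobs(c,poly,amin=25):
    hsv=cv2.cvtColor(c['color'],cv2.COLOR_RGB2HSV);m=np.zeros(hsv.shape[:2],np.uint8)
    cv2.fillPoly(m,[np.array(poly,np.int32)],255)
    m[(hsv[...,2]>100)|(hsv[...,1]>110)]=0
    cs,_=cv2.findContours(m,cv2.RETR_EXTERNAL,cv2.CHAIN_APPROX_NONE)
    return [k for k in cs if cv2.contourArea(k)>amin]
E
python3 - <<'E'
from h import *
np.set_printoptions(precision=0,suppress=True)
P={'scene':[(145,168),(268,102),(345,162),(218,245)],'side':[(253,167),(368,168),(370,272),(218,256)]}
for n in P:
    c=pickle.load(open(n+'0.pkl','rb'));print(n)
    for k in blobs(c,P[n]):
        w=ray(c,k[:,0],60);r=cv2.minAreaRect(w[:,:2].astype(np.float32))
        m=cv2.moments(k);print(np.array([m['m10'],m['m01']])/m['m00'],np.round(r[0]),np.round(r[1]),round(r[2]),cv2.contourArea(k))
    # HSV sample
c=pickle.load(open('scene0.pkl','rb'));print('corners',ray(c,[(139,166),(272,97),(354,164),(217,252)],55)[:,:2])
print('stampfoot',ray(c,[(273,147)],50),'bottle',ray(c,[(320,272)],0))
d=pickle.load(open('side0.pkl','rb'));print(ray(d,[(247,160),(372,166),(378,281),(209,262)],55)[:,:2],ray(d,[(300,231)],50),ray(d,[(182,208)],0))
E
```

```text
scene
side
[332. 240.] [456. 160.] [34. 36.] 55 220.0
[260. 222.] [587. 130.] [26. 40.] 81 152.5
[333. 209.] [460.  66.] [24. 35.] 5 118.0
[276. 182.] [582. -12.] [34. 24.] 82 80.5
[340. 184.] [451. -33.] [47. 32.] 87 118.0
[308. 176.] [520. -44.] [46. 83.] 8 346.5
corners [[ 396. -118.]
 [ 400.  223.]
 [ 660.  226.]
 [ 654. -104.]]
stampfoot [[519. 130.  50.]] bottle [[777.  33.   0.]]
[[ 663. -102.]
 [ 392. -123.]
 [ 380.  243.]
 [ 645.  248.]] [[514. 132.  50.]] [[774.  30.   0.]]
```

Run:
```python
from h import *
np.set_printoptions(precision=0,suppress=True)
for n in ['scene','side']:
    c=pickle.load(open(n+'0.pkl','rb'));hsv=cv2.cvtColor(c['color'],cv2.COLOR_RGB2HSV)
    m=((hsv[...,0]<13)&(hsv[...,1]>140)&(hsv[...,2]>90)).astype(np.uint8)*255
    cs,_=cv2.findContours(m,cv2.RETR_EXTERNAL,cv2.CHAIN_APPROX_NONE);print(n)
    for k in cs:
        if cv2.contourArea(k)>80:
            w=ray(c,k[:,0],60);r=cv2.minAreaRect(w[:,:2].astype(np.float32));m_=k[:,0].mean(0)
            print('orange',m_,np.array(r[0]),np.array(r[1]),round(r[2],1),'ymin/max',w[:,1].min(),w[:,1].max())
c=pickle.load(open('scene0.pkl','rb'));g=c['color'].max(2).copy()
m=np.zeros_like(g);cv2.fillPoly(m,[np.array([(147,168),(266,106),(343,162),(220,240)],np.int32)],255)
m=((m>0)&(g<95)).astype(np.uint8)
cs,_=cv2.findContours(m,cv2.RETR_EXTERNAL,cv2.CHAIN_APPROX_NONE)
for k in cs:
    if cv2.contourArea(k)>15:
        w=ray(c,k[:,0],59);r=cv2.minAreaRect(w[:,:2].astype(np.float32));print(k[:,0].mean(0),np.array(r[0]),np.array(r[1]),round(r[2]))
```

```text
scene
side
```

Run:
```python
from h import *
c=pickle.load(open('scene0.pkl','rb'));a=c['color'];print(a.dtype,a.shape)
for u,v in [(232,202),(188,166),(207,178),(205,130),(285,205),(250,170),(272,132),(292,167)]:print((u,v),a[v,u],cv2.cvtColor(a[v:v+1,u:u+1],cv2.COLOR_RGB2HSV).ravel())
```

```text
uint8 (384, 512, 3)
(232, 202) [141 118 108] [  9  60 141]
(188, 166) [132 112 105] [  8  52 132]
(207, 178) [124  99  88] [  9  74 124]
(205, 130) [132  91  65] [ 12 129 132]
(285, 205) [231 163 109] [ 13 135 231]
(250, 170) [242 218 165] [ 21  81 242]
(272, 132) [216 146 101] [ 12 136 216]
(292, 167) [142 118 110] [  8  57 142]
```

Run:
```python
from h import *
np.set_printoptions(precision=0,suppress=True)
P={'scene':[(147,168),(266,106),(343,162),(220,240)],'side':[(253,167),(368,168),(370,272),(218,256)]}
for n in P:
    c=pickle.load(open(n+'0.pkl','rb'));hsv=cv2.cvtColor(c['color'],cv2.COLOR_RGB2HSV);print(n)
    box=np.zeros(hsv.shape[:2],np.uint8);cv2.fillPoly(box,[np.array(P[n],np.int32)],255)
    big=cv2.dilate(box,np.ones((25,25)))
    for nm,m in [('orange',(hsv[...,0]<15)&(hsv[...,1]>112)&(hsv[...,2]>60)&(big>0)),('clay',(hsv[...,2]<175)&(hsv[...,1]<105)&(box>0))]:
        cs,_=cv2.findContours(m.astype(np.uint8),cv2.RETR_EXTERNAL,cv2.CHAIN_APPROX_NONE)
        for k in cs:
            if cv2.contourArea(k)>30:
                w=ray(c,k[:,0],60);r=cv2.minAreaRect(w[:,:2].astype(np.float32))
                print(nm,k[:,0].mean(0),np.array(r[0]),np.array(r[1]),round(r[2]),'y',w[:,1].min(),w[:,1].max(),'x',w[:,0].min(),w[:,0].max())
```

```text
scene
orange [285. 208.] [659.  61.] [ 15. 337.] 1 y -107.7304305617869 228.8735211109742 x 648.3043020179568 668.6154396513984
orange [272. 139.] [506. 138.] [29. 67.] 51 y 112.46714558699233 162.3237245639212 x 477.0541838920397 535.8528571018256
orange [204. 128.] [392.  54.] [ 21. 337.] 1 y -114.98637887167044 222.4560900037642 x 378.65216661516035 405.0778359982543
clay [232. 202.] [587. -24.] [23. 28.] 81 y -37.15834303308392 -11.075018229623538 x 572.652508828515 600.3157578612688
clay [207. 179.] [512. -30.] [47. 60.] 52 y -54.41648202480951 -3.525505716135143 x 481.5073660361831 540.6246146663987
clay [292. 167.] [591. 120.] [19. 44.] 79 y 106.73882570623147 132.22384438354726 x 569.0328213721059 612.0309092446139
clay [187. 165.] [455. -44.] [35. 40.] 86 y -62.472666318867084 -25.89239712074098 x 435.54776801317905 475.326925462203
clay [229. 145.] [465.  56.] [25. 34.] 55 y 41.03945321354877 70.51842362437719 x 448.39976572272565 480.54170567337263
clay [263. 124.] [461. 150.] [24. 37.] 52 y 131.40825431143685 169.45273751004208 x 439.00988169050515 480.1264719406405
side

[... 382 characters left out ...]
[456. 160.] [37. 38.] 55 y 135.38892027702025 184.31084283202756 x 437.4863757890382 474.9253502327747
clay [260. 222.] [587. 130.] [30. 43.] 78 y 112.08380111619499 147.9175607167673 x 565.6116648328624 607.3599825494608
clay [334. 209.] [460.  66.] [28. 41.] 5 y 44.85824095449516 86.71499097219385 x 446.4656080883414 474.81813733010495
clay [276. 181.] [582. -13.] [42. 26.] 86 y -34.20480407824323 8.204669050209304 x 568.9505332881054 594.9267290814171
clay [341. 183.] [451. -34.] [52. 35.] 87 y -60.959232743093594 -7.507067930826224 x 434.29477525317867 468.5374239068664
clay [308. 176.] [520. -44.] [46. 83.] 8 y -85.40626884792027 -1.5128962746686057 x 498.1936991989784 546.5701335864666
```

```bash
python3 -m crank '[[[0,0,0],-8.25,20],[[0,0,0],-8.25,20],[[0,0,0],-8.25,20],[[0,0,0],-8.25,20],[[0,0,0],-8.25,20],[[0,0,0],-8.25,20],[[0,0,0],-8.25,20],[[0,0,0],-8.25,20],[[4.2,2,0],0,20],[[4.2,2,0],0,20],[[4.2,2,0],0,20],[[4.2,2,0],0,20],[[4.2,2,0],0,20],[[4.2,2,0],0,20],[[4.2,2,0],0,20],[[4.2,2,0],0,20],[[4.2,2,0],0,20],[[4.2,2,0],0,20],[[4.2,2,0],0,20],[[4.2,2,0],0,20]]' 20
```

```text
clock: 2.1
eef_pos: [505.3, -83.6, 231.1]
eef_rot: [-3.141, 0.0, 1.58]
ft_force: [1.3, -1.4, 0.2]
grip_width: 0.198
grasp_force: 0.0
```

```bash
python3 -m crank '[[[4,-0.95,0],0,20],[[4,-0.95,0],0,20],[[4,-0.95,0],0,20],[[4,-0.95,0],0,20],[[3.6,-0.85,0],0,20],[[0,0,2],0,20],[[0,0,0],0,20],[[0,0,0],0,20]]'
python3 - <<'E'
from bench import *
import cv2,numpy as np
s=get_state();print(s['eef_pos'],s['eef_rot']);c=snapshot('wrist');print(c['mount'],c['mtx']);cv2.imwrite('pics/w1.png',c['color'][:,:,::-1])
E
```

```text
clock: 2.9
eef_pos: [456.6, 109.4, 210.9]
eef_rot: [-3.14, 0.001, 1.579]
ft_force: [0.1, 0.2, 0.7]
grip_width: 0.2
grasp_force: 0.0
[456.61539285 109.40000014 210.94087125] [-3.14019533e+00  6.46964010e-04  1.57883348e+00]
[[ 7.86044187e-04 -9.58540181e-01 -2.84956320e-01  7.27111533e+01]
 [ 9.99999395e-01  9.72637556e-04 -5.13301362e-04 -1.55366729e+00]
 [ 7.69179200e-04 -2.84955744e-01  9.58540365e-01 -1.43135986e+02]
 [ 0.00000000e+00  0.00000000e+00  0.00000000e+00  1.00000000e+00]] [[320.81286715   0.         253.97676182]
 [  0.         320.81286715 197.0622025 ]
 [  0.           0.           1.        ]]
```

View pics/w1.png

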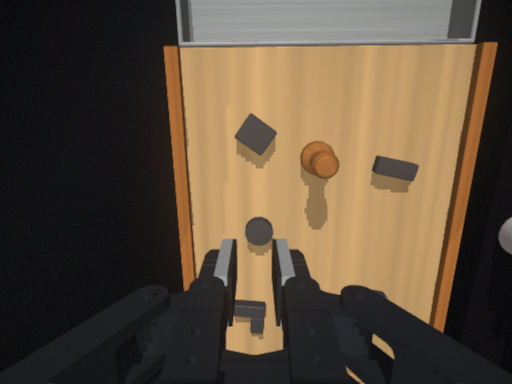

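The wrist view shows the tile at (256,134), plug (259,231), strip (396,168), corner (252,312), stamp foot (318,155) and board end at row 45.

Run:
```python
from bench import *
from h import ray
import numpy as np
from scipy.spatial.transform import Rotation as Ro
s=get_state();c=snapshot('wrist');M=np.array(c['mount']);Rw=Ro.from_euler('xyz',s['eef_rot']).as_matrix()
Rc=Rw@M[:3,:3];o=Rw@M[:3,3]+s['eef_pos']
c['R']=Rc.T;c['t']=-Rc.T@o
np.set_printoptions(precision=0,suppress=True)
print(ray(c,[(256,134),(259,231),(396,168),(252,312)],62)[:,:2])
print('stamp,edge',ray(c,[(317,155),(190,45),(465,45)],50)[:,:2],'strips',ray(c,[(181,50),(193,230),(478,50),(446,290)],60)[:,:2])
```

```text
[[457. 154.]
 [461.  60.]
 [587. 124.]
 [454. -33.]]
stamp,edge [[515. 134.]
 [399. 229.]
 [637. 230.]] strips [[393. 223.]
 [396.  60.]
 [643. 225.]
 [657.  -6.]]
```

```bash
python3 -m crank '[[[0,0,3.5],0,20],[[0,0,3.5],0,20],[[0,0,3.5],0,20],[[0,0,3.5],0,20],[[0,0,1.1],0,20],[[0,0,0.5],0,20],[[0.5,0,0],0,20],[[0.5,0,0],0,20],[[0.5,0,0],0,20],[[0.5,0,0],0,20],[[0.5,0,0],0,20]]'
```

```text
clock: 4.1
eef_pos: [457.1, 135.9, 55.9]
eef_rot: [3.14, 0.0, 1.58]
ft_force: [0.9, 1.1, -0.3]
grip_width: 0.202
grasp_force: 0.1
```

Now the tile push, at 80–100 mm/s up to the end, and the lift.

```bash
python3 -m crank '[[[0.8,0,0],0,20],[[0.8,0,0],0,20],[[0.8,0,0],0,20],[[0.8,0,0],0,20],[[0.8,0,0],0,20],[[0.8,0,0],0,20],[[0.8,0,0],0,20],[[0.8,0,0],0,20],[[0.8,0,0],0,20],[[0.8,0,0],0,20],[[0.8,0,0],0,20],[[0.8,0,0],0,20],[[0.8,0,0],0,20],[[0.8,0,0],0,20],[[0.8,0,0],0,20],[[0,0,0],0,20]]'
python3 - <<'E'
from bench import *
import cv2
c=snapshot('side');cv2.imwrite('pics/s1.png',c['color'][:,:,::-1])
E
```

```text
clock: 5.7
eef_pos: [455.5, 257.0, 55.5]
eef_rot: [3.141, -0.001, 1.582]
ft_force: [-0.3, 1.0, 0.7]
grip_width: 0.199
grasp_force: 0.0
```

View pics/s1.png

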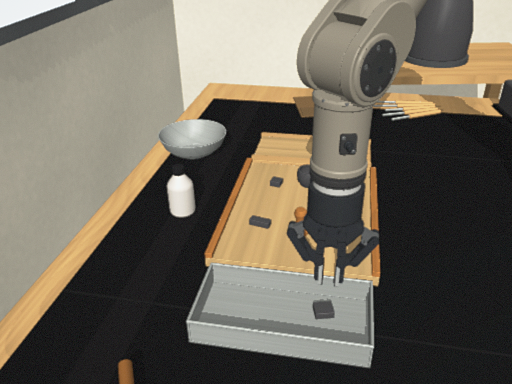

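The tile lies in the tray at (323,309). Next is the strip, at (587,124).

```bash
python3 -m crank '[[[0,0,-4],0,20],[[0,0,-4],0,20],[[-3.4,2.67,0],0,20],[[-3.4,2.67,0],0,20],[[-3.4,2.67,0],0,20],[[-3.4,2.67,0],0,20],[[-3.4,2.67,0],0,20],[[0,0,0],0,20],[[0,0,3.5],0,20],[[0,0,3.5],0,20],[[0,0,1],0,20],[[0,0,0],0,20]]'
```

```text
clock: 6.95
eef_pos: [589.0, 86.1, 53.8]
eef_rot: [-3.138, 0.001, 1.58]
ft_force: [-0.3, -0.8, 1.3]
grip_width: 0.202
grasp_force: 0.0
```

```bash
python3 -m crank '[[[0.6,0,-0.1],0,20],[[0.6,0,0],0,20],[[0.6,0,0],0,20],[[0.6,0,0],0,20],[[0.9,0,0],0,20],[[0.9,0,0],0,20],[[0.9,0,0],0,20],[[0.9,0,0],0,20],[[0.9,0,0],0,20],[[0.9,0,0],0,20],[[0.9,0,0],0,20],[[0.9,0,0],0,20],[[0.9,0,0],0,20],[[0.9,0,0],0,20],[[0.9,0,0],0,20],[[0.9,0,0],0,20],[[0.9,0,0],0,20],[[0.9,0,0],0,20],[[0.9,0,0],0,20],[[0.9,0,0],0,20]]'
python3 -m crank '[[[0,0,-4],0,20],[[0,0,-4],0,20],[[-4.5,-2.15,0],0,20],[[-4.5,-2.15,0],0,20],[[-4.5,-2.15,0],0,20],[[-4.5,-2.15,0],0,20],[[-4.4,-2.15,0],0,20],[[0,-2.1,0],0,20],[[0,0,0],0,20]]'
```

```text
clock: 8.95
eef_pos: [589.1, 255.2, 56.3]
eef_rot: [3.142, 0.0, 1.58]
ft_force: [-0.6, -0.6, 0.4]
grip_width: 0.207
grasp_force: 0.0
clock: 9.85
eef_pos: [460.0, 27.6, 136.0]
eef_rot: [-3.139, 0.002, 1.577]
ft_force: [0.0, 0.9, -0.2]
grip_width: 0.2
grasp_force: 0.0
```

```bash
python3 -m crank '[[[0,0,3.5],0,20],[[0,0,3.5],0,20],[[0,0,1],0,20],[[0,0,0],0,20],[[0.6,0,0],0,20],[[0.6,0,0],0,20],[[0.6,0,0],0,20],[[0.8,0,0],0,20],[[0.9,0,0],0,20],[[0.9,0,0],0,20],[[0.9,0,0],0,20],[[0.9,0,0],0,20],[[0.9,0,0],0,20],[[0.9,0,0],0,20],[[0.9,0,0],0,20],[[0.9,0,0],0,20],[[0.9,0,0],0,20],[[0.9,0,0],0,20],[[0.9,0,0],0,20],[[0.9,0,0],0,20]]'
python3 -m crank '[[[0.9,0,0],0,20],[[0.9,0,0],0,20],[[0.9,0,0],0,20],[[0.9,0,0],0,20],[[0.9,0,0],0,20],[[0.9,0,0],0,20],[[0.9,0,0],0,20],[[0.9,0,0],0,20],[[0.9,0,0],0,20],[[0.9,0,0],0,20],[[0,0,0],0,20]]'
python3 - <<'E'
from bench import *
import cv2
c=snapshot('side');cv2.imwrite('pics/s2.png',c['color'][:,:,::-1])
E
```

```text
clock: 11.85
eef_pos: [461.4, 164.0, 56.3]
eef_rot: [-3.142, 0.0, 1.58]
ft_force: [-0.1, 0.2, 1.1]
grip_width: 0.202
grasp_force: 0.1
clock: 12.95
eef_pos: [460.5, 255.2, 56.5]
eef_rot: [3.141, -0.001, 1.582]
ft_force: [-0.3, 0.3, 0.8]
grip_width: 0.199
grasp_force: 0.0
```

View pics/s2.png

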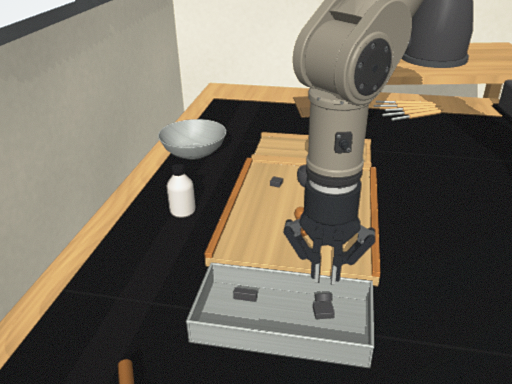

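Strip (245,293) and plug are in the tray. Next is the chip.

```bash
python3 -m crank '[[[0,0,-4],0,20],[[0,0,-4],0,20],[[-4.5,1.8,0],0,20],[[-4.5,1.8,0],0,20],[[-4.5,1.8,0],0,20],[[-4.5,1.8,0],0,20],[[-4.5,1.8,0],0,20],[[-4.5,1.8,0],0,20],[[-4.5,1.8,0],0,20],[[0,0,0],0,20],[[0,0,0],0,20]]'
python3 - <<'E'
from bench import *
from h import *
from scipy.spatial.transform import Rotation as Ro
s=get_state();c=snapshot('wrist');M=np.array(c['mount']);Rw=Ro.from_euler('xyz',s['eef_rot']).as_matrix()
Rc=Rw@M[:3,:3];o=Rw@M[:3,3]+s['eef_pos'];c['R']=Rc.T;c['t']=-Rc.T@o
uv=np.array(c['mtx'])@(c['R']@np.array([585,-20,62])+c['t']);print(s['eef_pos'],uv[:2]/uv[2]);cv2.imwrite('pics/w2.png',c['color'][:,:,::-1])
pickle.dump(c,open('w2.pkl','wb'))
E
```

```text
clock: 14.1
eef_pos: [589.1, -62.8, 135.8]
eef_rot: [-3.141, 0.0, 1.575]
ft_force: [0.9, 0.5, 1.0]
grip_width: 0.204
grasp_force: 0.0
[589.12101813 -62.8065289  135.79713174] [250.78675751 147.87064564]
```

View pics/w2.png

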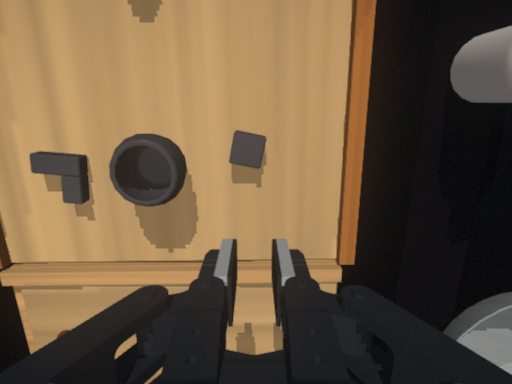

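The chip is at (248,149), as predicted. The corner's bar is at (59,163) with its leg at (75,190). I'll sweep the chip.

```bash
python3 -m crank '[[[0,-0.5,0],0,20],[[0,0,3.5],0,20],[[0,0,3.5],0,20],[[0,0,1],0,20],[[0,0,0],0,20],[[0.6,0,0],0,20],[[0.6,0,0],0,20],[[0.6,0,0],0,20],[[0.6,0,0],0,20],[[0.8,0,0],0,20],[[1,0,0],0,20],[[1,0,0],0,20],[[1,0,0],0,20],[[1,0,0],0,20],[[1,0,0],0,20],[[1,0,0],0,20],[[1,0,0],0,20],[[1,0,0],0,20],[[1,0,0],0,20],[[1,0,0],0,20]]'
python3 -m crank '[[[1,0,0],0,20],[[1,0,0],0,20],[[1,0,0],0,20],[[1,0,0],0,20],[[1,0,0],0,20],[[1,0,0],0,20],[[1,0,0],0,20],[[1,0,0],0,20],[[1,0,0],0,20],[[1,0,0],0,20],[[1,0,0],0,20],[[1,0,0],0,20],[[0.9,0,0],0,20],[[0.9,0,0],0,20],[[0.9,0,0],0,20],[[0.9,0,0],0,20],[[0.9,0,0],0,20],[[0.9,0,0],0,20],[[0.9,0,0],0,20],[[0.9,0,0],0,20]]'
python3 - <<'E'
from h import *
c=pickle.load(open('w2.pkl','rb'));print(ray(c,[(31,162),(87,167),(75,202),(64,202),(88,202)],58)[:,:2])
E
```

```text
clock: 16.15
eef_pos: [583.3, 72.2, 56.3]
eef_rot: [3.142, 0.0, 1.58]
ft_force: [-0.0, -0.4, -0.8]
grip_width: 0.201
grasp_force: 0.1
clock: 18.15
eef_pos: [581.5, 264.1, 56.2]
eef_rot: [3.142, 0.0, 1.58]
ft_force: [-0.4, 0.1, -0.6]
grip_width: 0.202
grasp_force: 0.0
[[431.84947621 -31.22906635]
 [470.39643987 -34.54564462]
 [458.04178373 -60.28463863]
 [450.08511703 -60.33160322]
 [467.44377701 -60.22914293]]
```

```bash
python3 -m crank '[[[0,0,-4],0,20],[[0,0,-4],0,20],[[-4.35,-1.55,0],0,20],[[-4.35,-1.55,0],0,20],[[-4.35,-1.55,0],0,20],[[-4.35,-1.55,0],0,20],[[-4.35,-1.55,0],0,20],[[-4.35,-1.55,0],0,20],[[-4.35,-1.55,0],0,20],[[-4.35,-1.55,0],0,20],[[0,0,0],0,20],[[0,0,0],0,20]]'
```

```text
clock: 19.35
eef_pos: [460.6, -86.6, 136.5]
eef_rot: [3.141, 0.0, 1.577]
ft_force: [-0.1, -0.1, -0.7]
grip_width: 0.201
grasp_force: 0.0
```

```bash
python3 -m crank '[[[0.2,-0.8,0],0,20],[[0,0,3.5],0,20],[[0,0,3.5],0,20],[[0,0,1.1],0,20],[[0,0,0],0,20],[[0.6,0,0],0,20],[[0.6,0,0],0,20],[[0.6,0,0],0,20],[[0.6,0,0],0,20],[[0.7,0,0],0,20],[[0.7,0,0],0,20],[[0.7,0,0],0,20],[[0.7,0,0],0,20],[[0.7,0,0],0,20],[[0.7,0,0],0,20],[[0.7,0,0],0,20],[[0.7,0,0],0,20],[[0.7,0,0],0,20],[[0.7,0,0],0,20],[[0.7,0,0],0,20]]'
python3 - <<'E'
from bench import *
import cv2
c=snapshot('wrist');cv2.imwrite('pics/w3.png',c['color'][:,:,::-1])
E
```

```text
clock: 21.35
eef_pos: [451.7, 17.8, 55.3]
eef_rot: [3.142, 0.0, 1.58]
ft_force: [-0.1, -1.1, -1.5]
grip_width: 0.201
grasp_force: 0.1
```

View pics/w3.png

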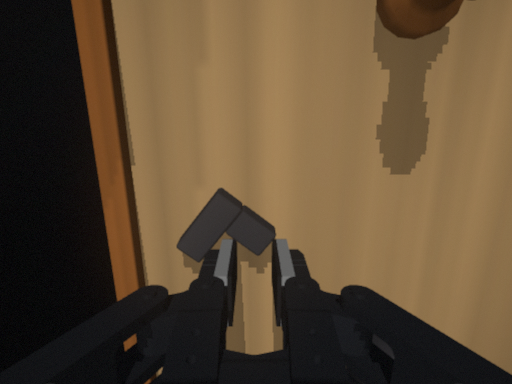

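The corner has turned and hooked its inner angle on the left finger, around (225,230). That is a stable push, so I'll continue.

```bash
python3 -m crank '[[[0.8,0,0],0,20],[[0.8,0,0],0,20],[[0.8,0,0],0,20],[[0.8,0,0],0,20],[[0.8,0,0],0,20],[[0.8,0,0],0,20],[[0.8,0,0],0,20],[[0.8,0,0],0,20],[[0.8,0,0],0,20],[[0.8,0,0],0,20],[[0.8,0,0],0,20],[[0.8,0,0],0,20],[[0.8,0,0],0,20],[[0.8,0,0],0,20],[[0.8,0,0],0,20],[[0.8,0,0],0,20],[[0.8,0,0],0,20],[[0.8,0,0],0,20],[[0.8,0,0],0,20],[[0.8,0,0],0,20]]'
python3 -m crank '[[[0.8,0,0],0,20],[[0.8,0,0],0,20],[[0.8,0,0],0,20],[[0.8,0,0],0,20],[[0.8,0,0],0,20],[[0.8,0,0],0,20],[[0.8,0,0],0,20],[[0.8,0,0],0,20],[[0.8,0,0],0,20],[[0.8,0,0],0,20],[[0,0,0],0,20]]'
python3 - <<'E'
from bench import *
import cv2
c=snapshot('side');cv2.imwrite('pics/s3.png',cv2.resize(c['color'][130:370,150:400,::-1],None,fx=2.4,fy=2.4))
E
```

```text
clock: 23.4
eef_pos: [450.3, 177.8, 55.3]
eef_rot: [3.142, 0.0, 1.58]
ft_force: [-0.1, -0.2, -0.1]
grip_width: 0.197
grasp_force: 0.1
clock: 24.5
eef_pos: [449.5, 258.9, 55.4]
eef_rot: [3.141, -0.001, 1.582]
ft_force: [-0.5, -0.6, 0.2]
grip_width: 0.196
grasp_force: 0.0
```

View pics/s3.png

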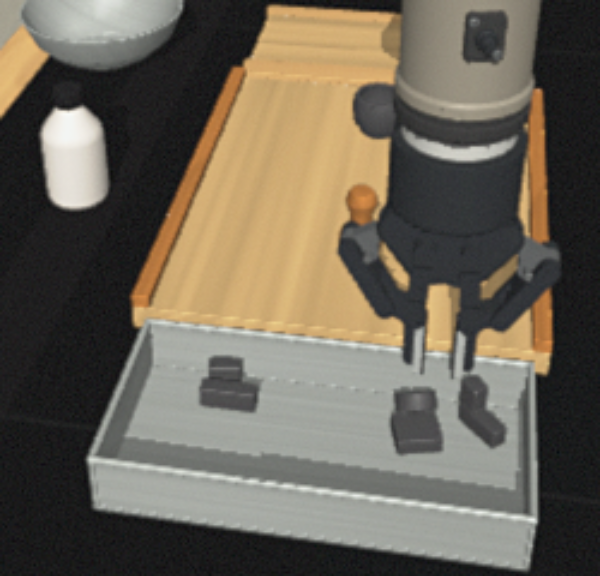

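All five are visible in the tray: chip and strip at the left, plug, tile and corner at the right. I'll lift clear and check once more.

```bash
python3 -m crank '[[[0,0,-2],0,20],[[0,0,-4],0,20],[[0,0,-4],0,20],[[0,0,-4],0,20],[[0,0,-4],0,20],[[0,0,0],0,20],[[0,0,0],0,20]]'
python3 - <<'E'
from bench import *
import cv2
c=snapshot('side');cv2.imwrite('pics/s4.png',cv2.resize(c['color'][130:370,150:400,::-1],None,fx=2.4,fy=2.4))
E
```

```text
clock: 25.25
eef_pos: [450.0, 256.8, 236.0]
eef_rot: [3.14, 0.0, 1.579]
ft_force: [0.3, 0.4, -0.4]
grip_width: 0.199
grasp_force: 0.0
```

View pics/s4.png

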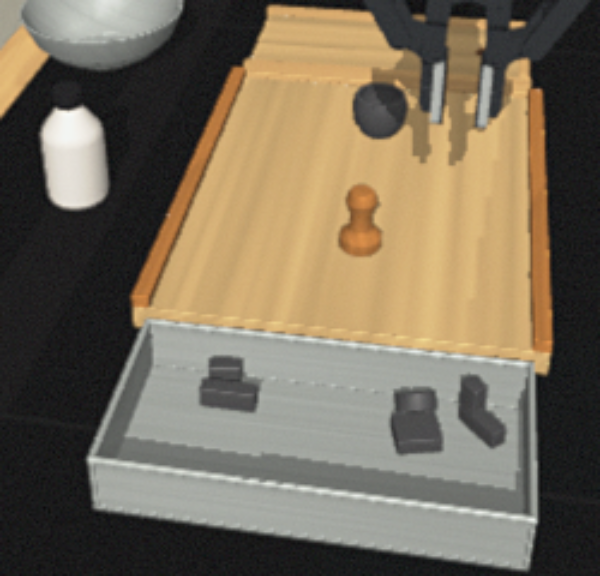

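The board is clear. All five offcuts lie in the tray, at about (226,383), (416,420) and (482,410) in the crop. The pot (379,110), stamp (360,220) and bottle stand unmoved.

```bash
python3 -c "
from bench import *
print(close_job())"
```

```text
the job is handed in; nothing more can be done
None
```

I swept all five offcuts into the tray and handed the job in at about 25 s; the last picture shows the pot, stamp and bottle still standing in place, but the hand-in returned no verdict.

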